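# Put the puppet's legs away under the bench riser

## Robot

A 7-joint arm with a two-finger parallel gripper is mounted at the origin on the work surface. World frame = base frame: x ahead of the robot, y to its left, z up, the work surface at z = 0. Lengths are in m, angles in rad, forces in N, time in s.
With the tool pointing down it reaches from about 0.425 to 0.95 m from the base axis. Payload 4.7 kg.
Tool frame: the origin (TCP) lies on the centre line of the jaws, within the pads' length; the fingertips stand robot.nose_length ahead of it and the grasp point (between the pads) lies 8 mm behind it (robot.nose_length is the distance from the TCP to the fingertips, in m); z points along the fingers, y is the line along which they close (so a half turn about z gives the same grasp; the last joint's range is limited). The gripper opens to 85 mm and grips with 20 to 120 N. Pads are 22 mm wide; open, the fingers measure 114 mm over their backs; the gripper's body (76 mm by 85 mm) begins 54 mm behind the grasp point. The pads swing forward as they close: fully open they stand 13 mm farther back than shut.
Start: joints at [1.147, 0.469, -0.049, 1.532, 0.024, 1.141, -0.082], TCP at [0.26, -0.623, 0.242] pointing down, gripper open.
Joint ranges: [-2.59, 2.59], [-0.33, 1.99], [-1.39, 1.29], [0.1, 2.45], [-1.04, 4.18], [0.21, 1.99], [-2.66, 2.66]. Speed limits (rad/s): [2.57, 2.57, 3.14, 3.14, 3.14, 3.14, 3.14].

## Interface

Orientations are given as [roll, pitch, yaw] about the fixed x, y, z axes, in that order (R = Rz(yaw) Ry(pitch) Rx(roll)).
In Python, from plant import robot gives the robot as it stands. Calls block until the motion is done:
- robot.goto(position, orientation): joint-space move of the TCP to a pose.
- robot.move_straight(position, vel=0.15, attitude=None, contact_N=None): straight line of the TCP; attitude=None keeps the orientation; vel is the mean speed in m/s. With contact_N (N) it stops when the force on the tool has changed by that much, and returns True; else False.
- robot.move_joints(angles): joint-space move.
- robot.grip(opening, strength=None): opening from 0.0 (shut) to 1.0 (fully open); strength is the grip in N (None keeps the last); returns when the fingers have stopped.
- robot.sleep(seconds).
- robot.inverse_kinematics(position, orientation): joint angles nearest the present ones, or None.
- robot.sense(): the state.
- robot.grab_frame(name): name is "side" or "top"; returns a dict with "image" (384x512x3 uint8, red, green, blue), "range_z" (384x512 float32, m along the optical axis (not along the pixel's ray), 0 where there is no reading), "fx", "fy", "cx", "cy" (pixels), "dist_coeffs" ([k1, k2, p1, p2, k3] as OpenCV has them; the pictures are not rectified), "R" (3x3) and "t" (3): a world point X has camera coordinates R X + t. Camera axes: x right, y down, z forward; pixel columns grow to the right and rows downward; lengths in m; the calibration is good to about 2 mm. A picture is of the moment at which its call begins.
A pose or a line that the arm cannot do raises robot.IKError and nothing moves.
- robot.close_job(): hands the job in; it is judged then, once.
The state is a dict: "t": time; "joint_pos": joint angles; "joint_velocities": joint speeds; "effort": joint torques, N m; "tcp_pos": TCP position; "tcp_rot": TCP orientation; "wrist_force": force on the tool from outside, world axes, zero at the start; "torque": the same for the moment, N m; "opening": opening from 0.0 (shut) to 1.0 (fully open); "gripper_force": force on a finger pad.
Only numpy, scipy, OpenCV 4.12 (cv2) and the standard library are available. Lean on these libraries where they do the work, as an engineer would, in place of code of your own. Each camera call takes 0.05 s, during which the arm holds its last target. There are 200 camera calls.

## Task

Lay the loose carved puppet leg (do not drop it) flat in the shallow metal tray beside its mate, both below the rim. Then slide the tray, wooden tab last, under the low riser into the empty bay, fully home against the back stop, with both legs still lying in it. Leave the carton, the jar and the glue bottle where they stand.

Things in the scene. Friction and masses are not known exactly. Their poses are not given: they have to be found in the camera images.
- leg_mid (a point): Centre of the loose carved wooden puppet leg, an L-shape 20 mm thick lying on its side on the table. The shank lies along its x, 18 mm wide (y), from x=-45 to +15 mm about this point; the dark boot from +15 to +45 mm, its toe out to y=+30 mm beyond x=+23. This point is 10 mm above its underside, on the shank: grasp here across y. About 40 g.
- mate_mid (a point): Centre of the other puppet leg, the mirror image (toe to y=-30 mm), 20 mm thick, lying in the tray along the tray's x on its right (-y) side. Same point and axes as the loose leg.
- tray: Shallow open aluminium tray standing on the table: 130 mm (x) by 150 mm (y), 30 mm high, walls and floor 4 mm. Origin at the centre of its underside; x points away from the tab, towards the end that goes in first. Slides on the table, best held lightly and not pressed down; about 0.2 kg.
- tray_tab (a point): Point to grip on the dark wooden tab that sticks out 40 mm from the middle of the tray's -x wall (the tab is 24 mm wide along y, and runs from 8 to 30 mm above the table). This point is 90 mm in -x from the tray's origin, 25 mm out from the wall, 19 mm above the table.
- riser: Low fixed wooden riser facing the robot: board 150 (x) by 366 (y) mm, underside 38 and top 53 mm above the table. Origin on the table under its centre; open front at x=-75 mm, 12 mm uprights at the ends and middle. A stop strip 16 mm high along the back has its face at x=+59 mm. Which bay is empty varies.
- bay_left (a point): Where the origin of a tray that is home lies in the riser's left bay (bay 165 mm wide): on the table, at x=-6, y=+88.5 mm of the riser, with its axes. The home tray's tab stands out in front.
- bay_right (a point): The same in the right bay: x=-6, y=-88.5 mm of the riser.
- carton: Flat white carton, 140 by 140 mm, 28 mm high, that fills one of the riser's bays and sticks out 20 mm in front. Origin on its underside, 55 mm from its middle towards the back, in the middle of its width; the y of this point tells which bay is taken.
- jar: Small glass jar with steel lid, 56 mm across and 45 mm high, on top of the riser towards its back, above the empty bay. Origin at the centre of its base.
- glue: White glue bottle, 48 mm across and 110 mm high, standing to one side, the loose leg being on the other side; they change places. Origin at the centre of its base.

How it is judged:
By the outcome, as a careful person would: the job done as asked, in the order asked, and still so for the second after the job is handed in, with the robot touching nothing.
It also fails if it takes over 64 s, if anything falls off the work surface, if the arm or the gripper's body presses on something with over 40 N, if the wrist force passes 120 N, or if a joint passes its speed limit or range.

## Working session

There is one attempt and no reset: what is moved stays moved. The work goes in short steps, each a Python script; the robot and the scene stay as the last script left them, time stands still between calls to the robot, and variables do not carry over. Pictures are saved under pics/ and viewed, at most 10 in all, crops included, and the job is handed in when it is done.

```bash
ls; mkdir -p pics; python3 - <<'E'
from plant import robot
import cv2,numpy as np,pickle
s=robot.sense();print(s['t'],s['tcp_pos'],s['tcp_rot'],robot.nose_length)
fs={n:robot.grab_frame(n) for n in("top","side")}
pickle.dump(fs,open('f0.pkl','wb'))
for n,f in fs.items():
  print(n,f['fx'],f['fy'],f['cx'],f['cy'],f['dist_coeffs'],-f['R'].T@f['t'],f['R'].round(3).tolist())
  cv2.imwrite(f'pics/{n}0.png',cv2.resize(f['image'][:,:,::-1],None,fx=1.5,fy=1.5))
E
```

```text
pics
0.0 [ 0.25941501 -0.62251411  0.24122875] [-3.13956800e+00  6.80903849e-05  3.94882920e-01] 0.011
top 374.6403712379057 374.6403712379057 251.86705085373723 197.23862022775967 [-0.00988506  0.          0.          0.          0.        ] [4.62838604e-01 8.57220784e-05 1.05831718e+00] [[0.004, -1.0, -0.003], [-0.989, -0.003, -0.147], [0.147, 0.003, -0.989]]
side 432.4723866747069 432.4723866747069 254.1639284081107 193.15184308332334 [-0.07961122  0.          0.          0.          0.        ] [0.37013612 0.69159239 0.80070716] [[-0.934, -0.356, 0.018], [-0.269, 0.673, -0.689], [0.233, -0.648, -0.725]]
```

View pics/top0.png

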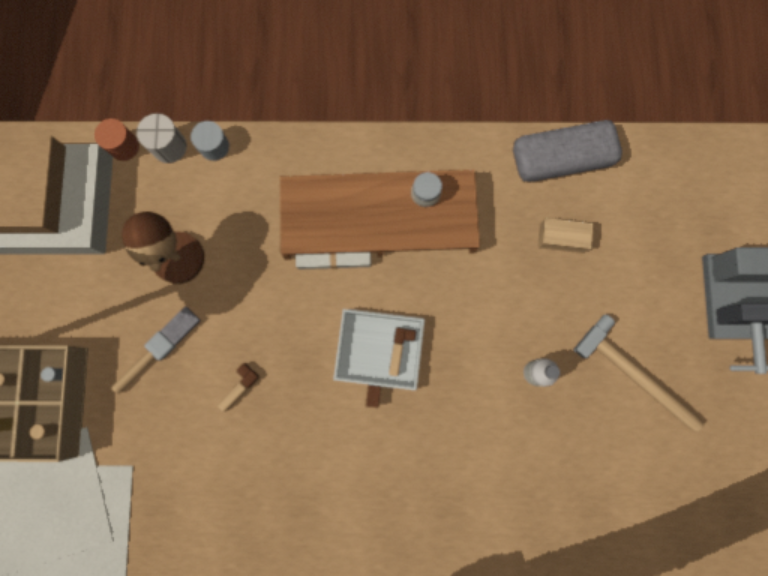

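View pics/side0.png

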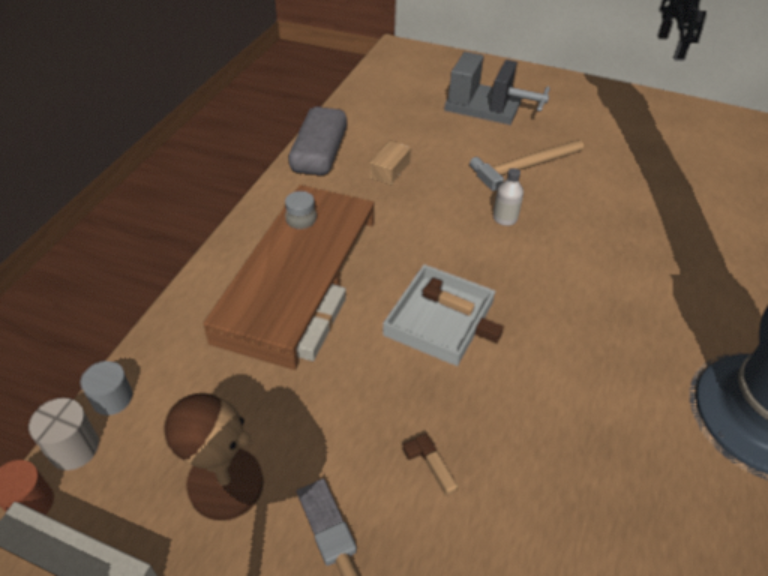

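The top view (1.5x pixels) shows:
- **Riser:** (280–478, 170–255), with the carton in the left bay at (333, 260), so the right bay is empty. The jar is at (427, 190).
- **Tray:** (380, 348), with its tab at (374, 395).
- **Loose leg:** (240, 388).
- **Glue:** (542, 372).

The side view agrees.

```bash
cat > h.py <<'E'
import cv2,numpy as np
from plant import robot
def K(f): return np.array([[f['fx'],0,f['cx']],[0,f['fy'],f['cy']],[0,0,1.]])
def plane(f,px,z):
    u=cv2.undistortPoints(np.array(px,float).reshape(-1,1,2),K(f),np.array(f['dist_coeffs'],float))[:,0]
    d=np.c_[u,np.ones(len(u))]@f['R']; c=-f['R'].T@f['t']
    return (c+d*((z-c[2])/d[:,2])[:,None])[:,:2]
def cloud(f):
    h,w=f['range_z'].shape; v,u=np.mgrid[:h,:w]
    n=cv2.undistortPoints(np.stack([u,v],-1).reshape(-1,1,2).astype(float),K(f),np.array(f['dist_coeffs'],float))[:,0]
    r=f['range_z'].reshape(-1,1)
    return ((np.c_[n,np.ones(len(n))]*r-f['t'])@f['R']).reshape(h,w,3)
def proj(f,p):
    return cv2.projectPoints(np.array(p,float).reshape(-1,1,3),cv2.Rodrigues(f['R'])[0],f['t'],K(f),np.array(f['dist_coeffs'],float))[0][:,0]
def warp(f,x0,x1,y0,y1,z,s=3000):
    "rectified orthophoto at height z, s px/m; up=+x, left=+y"
    h,w=int((x1-x0)*s),int((y1-y0)*s); v,u=np.mgrid[:h,:w]
    p=proj(f,np.stack([x1-v/s,y1-u/s,np.full(v.shape,z)],-1)).reshape(h,w,2).astype(np.float32)
    return cv2.remap(f['image'],p[...,0],p[...,1],cv2.INTER_CUBIC)
E
python3 - <<'E'
from h import *
import pickle
fs=pickle.load(open('f0.pkl','rb'))
f=fs['top']; c=cloud(f); z=c[...,2]
print('table z',np.median(z[300:330,180:220]),z[300:330,180:220].std())
def reg(lo,hi,x0,x1,y0,y1):
    return ((z>lo)&(z<hi)&(c[...,0]>x0)&(c[...,0]<x1)&(c[...,1]>y0)&(c[...,1]<y1))
def show(n,m,zz):
    ys,xs=np.nonzero(m); P=plane(f,np.c_[xs,ys],zz).astype(np.float32)
    r=cv2.minAreaRect(P*1000); print(n,len(xs),np.round(r[0],1),np.round(r[1],1),round(r[2],1),'z',np.median(z[m]).round(4)); return P
px=lambda u,v,zz:plane(f,[[u/1.5,v/1.5]],zz)[0].round(3)
print('tray',px(380,348,.03),'leg',px(240,388,.02),'riser',px(380,212,.053),'glue',px(542,372,.11))
L=px(240,388,.02);T=px(380,348,.03);R=px(380,212,.053)
show('leg',reg(.01,.035,L[0]-.07,L[0]+.07,L[1]-.07,L[1]+.07),.02)
show('tray+tab',reg(.02,.04,T[0]-.14,T[0]+.1,T[1]-.12,T[1]+.12),.03)
show('riser',reg(.045,.062,R[0]-.12,R[0]+.12,R[1]-.24,R[1]+.24),.053)
show('jar',reg(.08,.13,R[0]-.12,R[0]+.12,R[1]-.24,R[1]+.24),.098)
hsv=cv2.cvtColor(f['image'],cv2.COLOR_RGB2HSV)
a=np.hstack([warp(f,L[0]-.07,L[0]+.07,L[1]-.06,L[1]+.06,.02,2500),cv2.resize(warp(f,T[0]-.14,T[0]+.1,T[1]-.12,T[1]+.12,.03,1458.4),(350,350))])
cv2.imwrite('pics/a.png',a[:,:,::-1]);print(a.shape)
E
```

```text
table z -0.0006318918255426619 0.06106775653410004
tray [ 0.52  -0.001] leg [0.446 0.254] riser [ 0.769 -0.   ] glue [ 0.476 -0.272]
leg 296 [448.9 267.3] [39.4 89. ] 46.0 z 0.0183
tray+tab 712 [498.1   5.1] [149.9 169.7] 83.1 z 0.0276
riser 6532 [770.3   4.4] [151.9 365.3] 2.2 z 0.0525
jar 283 [803.7 -82. ] [48.1 50.2] 89.7 z 0.0972
(350, 650, 3)
```

View pics/a.png

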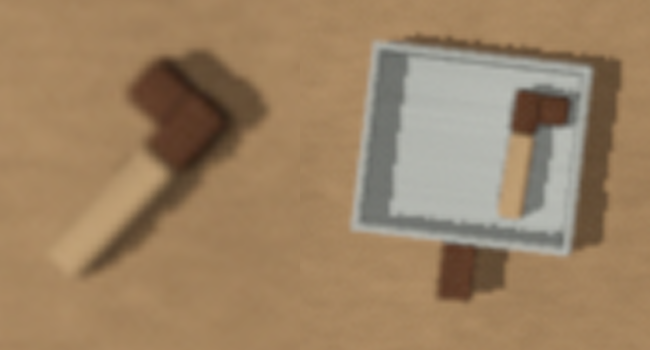

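The crop shows the loose leg's shank running from (65, 262) to its boot at about (190, 110). The tray corners are (374,42), (591,68), (570,253) and (353,230), with the tab at (456,272) and the mate on the right.

Resulting estimates:

| Item | x (m) | y (m) | Yaw |
|---|---|---|---|
| Leg | .4425 | .2592 | -44° |
| Tray | .5185 | .001 | -6.6° |
| Riser | .7703 | .0044 | +2.2° |

Next I'll check reach, then pick up the leg.

```bash
cat >> h.py <<'E'
from math import pi,cos,sin
def at(o,yaw,p): return np.array([o[0]+cos(yaw)*p[0]-sin(yaw)*p[1],o[1]+sin(yaw)*p[0]+cos(yaw)*p[1]])
LEG=(.4425,.2592);LY=-.768
TRAY=(.5185,.001);TY=-.116
RIS=(.7703,.0044);RY=.038
E
python3 - <<'E'
from h import *
P=lambda xy,z:[float(xy[0]),float(xy[1]),z]
for n,xy,z,y in [('leg',LEG,.0135,LY),('legup',LEG,.24,LY),('place',at(TRAY,TY,(0,.028)),.017,TY),('tab',at(TRAY,TY,(-.088,0)),.0145,TY),('home',at(RIS,RY,(-.094,-.0885)),.0145,RY)]:
    for k in (0,pi): 
        q=robot.inverse_kinematics(P(xy,z),[pi,0,y+k]); print(n,np.round(xy,3),None if q is None else np.round(q,2))
robot.goto(P(LEG,.24),[pi,0,LY])
robot.move_straight(P(LEG,.07),vel=.2)
f=robot.grab_frame('top');cv2.imwrite('pics/b.png',warp(f,.35,.55,.15,.35,.02,2500)[:,:,::-1])
s=robot.sense();print(s['t'],s['tcp_pos'],s['tcp_rot'],s['opening'])
E
```

```text
leg [0.442 0.259] [-1.15  0.65  0.71  2.12 -0.74  0.63 -2.25]
leg [0.442 0.259] [ 0.12  0.78 -0.98  2.05  0.91  0.83 -0.62]
legup [0.442 0.259] [-1.5   0.35  1.13  1.96 -0.36  1.06 -2.56]
legup [0.442 0.259] [ 0.28  0.42 -1.13  1.87  0.42  1.12 -0.21]
place [0.522 0.029] [ 0.08  0.55 -0.27  2.06  0.27  0.56 -2.07]
place [0.522 0.029] [ 0.38  0.64 -0.68  2.04  0.64  0.68  0.74]
tab [0.431 0.011] [ 0.13  0.47 -0.3   2.26  0.31  0.45 -2.12]
tab [0.431 0.011] [ 0.35  0.52 -0.57  2.25  0.57  0.52  0.78]
home [ 0.68  -0.088] [ 0.18  0.73 -0.17  1.66  0.16  0.76 -1.6 ]
home [ 0.68  -0.088] [ 0.52  0.85 -0.7   1.64  0.66  0.91  1.17]
4.3 [0.4434139  0.25953036 0.07106009] [-3.13931884e+00 -4.13946598e-04 -7.68152919e-01] 1.0046492607519344
```

View pics/b.png

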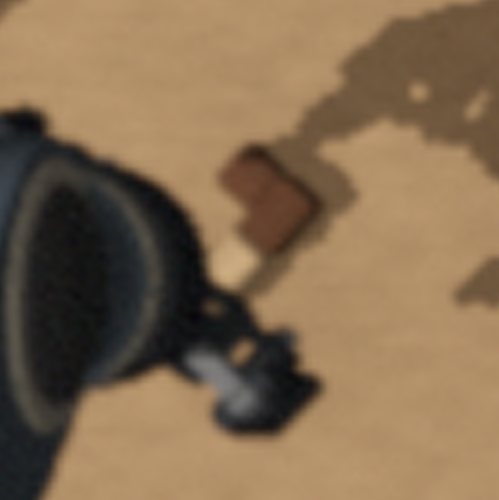

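The crop shows the open fingers above the shank, just behind the boot at (270, 200), so the gripper is lined up. I'll descend and grip.

```bash
python3 - <<'E'
from h import *
P=lambda xy,z:[float(xy[0]),float(xy[1]),z]
robot.grip(.55,30)
print(robot.move_straight(P(LEG,.0125),vel=.08,contact_N=6))
s=robot.sense();print(s['t'],s['tcp_pos'],s['wrist_force'])
robot.grip(0,30)
s=robot.sense();print(s['t'],s['tcp_pos'],s['wrist_force'],s['opening'],s['gripper_force'])
robot.move_straight(P(LEG,.10),vel=.15)
s=robot.sense();print(s['t'],s['tcp_pos'],s['wrist_force'],s['opening'],s['gripper_force'])
f=robot.grab_frame('side')
u,v=proj(f,[*s['tcp_pos']])[0].astype(int)
cv2.imwrite('pics/c.png',cv2.resize(f['image'][max(0,v-70):v+70,max(0,u-80):u+80],None,fx=3,fy=3)[:,:,::-1])
E
```

```text
False
5.6333 [0.44286525 0.25915396 0.01265363] [-0.26673101 -0.0870507   0.68803616]
6.0 [0.44290594 0.25949603 0.01304466] [-0.82614796  0.34982637  3.91788466] 0.20296150318733444 30.11224865913391
6.7333 [0.441709   0.25917817 0.09934758] [-0.75721749  0.15799951 -0.32341395] 0.20189200375638722 29.513360559940338
```

View pics/c.png

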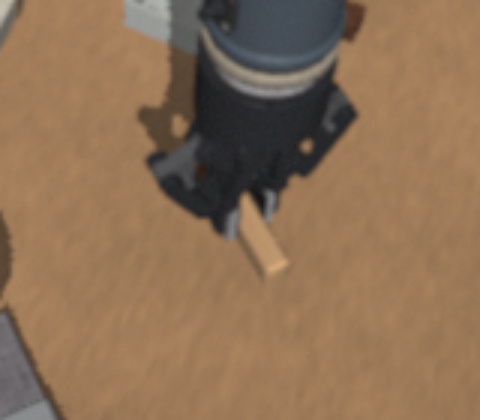

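The leg is held, with an opening of .20 (about 17 mm). Next I'll lay it in the tray.

```bash
python3 - <<'E'
from h import *
P=lambda xy,z:[float(xy[0]),float(xy[1]),z]
G=at(TRAY,TY,(0,.028))
robot.move_straight(P(LEG,.15),vel=.2)
robot.goto(P(G,.13),[pi,0,TY])
s=robot.sense();print(s['t'],s['tcp_pos'],s['tcp_rot'],s['gripper_force'],s['joint_pos'])
robot.move_straight(P(G,.04),vel=.15)
robot.sleep(.2)
print(robot.move_straight(P(G,.0145),vel=.03,contact_N=3))
s=robot.sense();print(s['t'],s['tcp_pos'],s['wrist_force'],s['gripper_force'])
robot.grip(.42)
s=robot.sense();print(s['t'],s['wrist_force'],s['opening'])
robot.move_straight(P(G,.10),vel=.15)
T2=at(TRAY,TY,(-.088,0))
robot.grip(.7)
robot.goto(P(T2,.12),[pi,0,TY])
f=robot.grab_frame('top');g=robot.grab_frame('side')
s=robot.sense();print(s['t'],s['tcp_pos'],s['joint_pos'])
u,v=proj(g,[.5185,.001,.03])[0].astype(int)
a=np.hstack([warp(f,.40,.62,-.11,.11,.024,2000),cv2.resize(g['image'][v-55:v+55,u-55:u+55],(440,440))])[:,:780]
cv2.imwrite('pics/d.png',a[:,:,::-1])
import pickle;pickle.dump((f,g),open('f1.pkl','wb'))
E
```

```text
8.15 [0.52114222 0.02985166 0.12912178] [-3.14149276e+00  1.96080386e-03 -1.15705488e-01] 29.468332529067993 [-0.73817845  0.44486114  0.77561171  2.04004597 -0.42444343  0.82191604
 -1.40102746]
True
9.825 [0.5214652  0.02877894 0.0169248 ] [-0.96926322  0.62800257  5.40094155] 30.306369066238403
10.1417 [ 0.21327599 -0.13817105  0.49681371] 0.4183541720227213
11.775 [0.43221973 0.0114785  0.12031599] [-0.81938474  0.31595538  0.83595203  2.24407774 -0.36017211  0.71272247
 -1.41768378]Traceback (most recent call last):
  File "<stdin>", line 20, in <module>
    return _nx.concatenate(arrs, 1, dtype=dtype, casting=casting)
           ~~~~~~~~~~~~~~~^^^^^^^^^^^^^^^^^^^^^^^^^^^^^^^^^^^^^^^
ValueError: all the input array dimensions except for the concatenation axis must match exactly, but along dimension 0, the array at index 0 has size 439 and the array at index 1 has size 440
```

```bash
python3 - <<'E'
from h import *
f,g=robot.grab_frame('top'),robot.grab_frame('side')
u,v=proj(g,[.5,.001,.03])[0].astype(int)
a=np.hstack([cv2.resize(warp(f,.40,.62,-.11,.11,.03,1700),(374,374)),cv2.resize(g['image'][v-60:v+60,u-60:u+60],(374,374))])
cv2.imwrite('pics/d.png',a[:,:,::-1])
E
```

```text
(no output)
```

View pics/d.png

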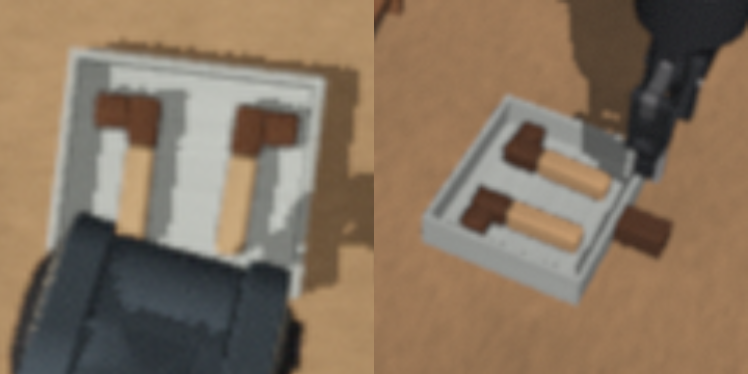

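Both legs lie flat side by side: the loose one at (135, 170) and the mate at (255, 170). The tray corner at (72, 48) hasn't moved. I'll grip the tab and slide the tray to the bay mouth.

```bash
python3 - <<'E'
from h import *
P=lambda xy,z:[float(xy[0]),float(xy[1]),z]
T2=at(TRAY,TY,(-.088,0))
print(robot.move_straight(P(T2,.0145),vel=.1,contact_N=6))
robot.grip(0,25)
s=robot.sense();print(s['t'],s['tcp_pos'],s['wrist_force'],s['opening'],s['gripper_force'])
S=at(RIS,RY,(-.243,-.0885))
robot.move_straight(P(S,.0145),vel=.08,attitude=[pi,0,RY])
s=robot.sense();print(s['t'],s['tcp_pos'],s['tcp_rot'],s['wrist_force'],s['opening'],S)
f,g=robot.grab_frame('top'),robot.grab_frame('side')
u,v=proj(g,[.65,-.09,.03])[0].astype(int)
a=np.hstack([warp(f,.52,.72,-.2,.04,.03,1700)[:340],cv2.resize(g['image'][v-70:v+70,u-70:u+70],(340,340))])
cv2.imwrite('pics/e.png',a[:,:,::-1])
E
```

```text
False
13.4917 [0.4313254  0.01134021 0.01490768] [-1.05592981  0.09869185  6.79284695] 0.26842854881147576 28.13513696193695
15.45 [ 0.52899781 -0.0913202   0.01477126] [-3.13734861  0.00411153  0.03966677] [-5.0055191   3.99806985 11.13525618] 0.27197927573315617 [ 0.53083762 -0.09326789]Traceback (most recent call last):
  File "<stdin>", line 12, in <module>
    return _nx.concatenate(arrs, 1, dtype=dtype, casting=casting)
           ~~~~~~~~~~~~~~~^^^^^^^^^^^^^^^^^^^^^^^^^^^^^^^^^^^^^^^
ValueError: all the input array dimensions except for the concatenation axis must match exactly, but along dimension 0, the array at index 0 has size 339 and the array at index 1 has size 340
```

```bash
python3 - <<'E'
from h import *
P=lambda xy,z:[float(xy[0]),float(xy[1]),z]
S=at(RIS,RY,(-.243,-.0885))
robot.grip(.42)
s=robot.sense();print(s['tcp_pos'],s['wrist_force'])
robot.move_straight(P(S,.018),vel=.05)
robot.grip(0,25)
s=robot.sense();print(s['t'],s['tcp_pos'],s['tcp_rot'],s['wrist_force'],s['opening'],S)
f,g=robot.grab_frame('top'),robot.grab_frame('side')
u,v=proj(g,[.65,-.09,.03])[0].astype(int)
a=np.hstack([cv2.resize(warp(f,.52,.72,-.2,.04,.03,1700),(408,340)),cv2.resize(g['image'][v-70:v+70,u-70:u+70],(340,340))])
cv2.imwrite('pics/e.png',a[:,:,::-1])
E
```

```text
[ 0.53095096 -0.0934613   0.01442996] [-0.47579057  0.34793433 -0.7466258 ]
16.325 [ 0.53093213 -0.09310185  0.01816817] [-3.14128339e+00 -1.21313145e-04  3.83423744e-02] [0.18584209 0.69007042 3.20565116] 0.27763219053701316 [ 0.53083762 -0.09326789]
```

View pics/e.png

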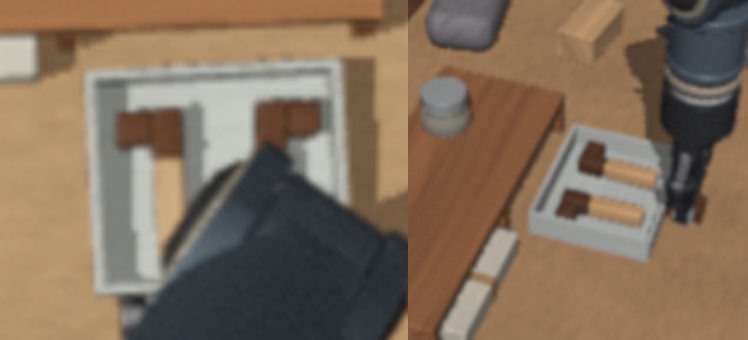

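The tray is squarely in front of the right bay: corners at (87, 73) and (343, 60), about 1 mm off centre and within 1° in yaw. Both legs lie flat. I'll regrip 7 mm further back on the tab for finger clearance, then push home.

```bash
python3 - <<'E'
from h import *
P=lambda x,z=.018:[*map(float,at(RIS,RY,(x,-.0887))),z]
robot.grip(.42)
robot.move_straight(P(-.250),vel=.05)
robot.grip(0,25)
def rep(n):
    s=robot.sense();d=s['tcp_pos']-np.array([*RIS,0]);print(n,s['t'].__round__(2),'riserx',(cos(RY)*d[0]+sin(RY)*d[1]).round(4),'y',(cos(RY)*d[1]-sin(RY)*d[0]).round(4),d[2].round(4),s['wrist_force'].round(1),s['opening'])
rep('grip')
print(robot.move_straight(P(-.115),vel=.06,contact_N=10));rep('near')
print(robot.move_straight(P(-.092),vel=.025,contact_N=9));rep('home')
f,g=robot.grab_frame('top'),robot.grab_frame('side')
u,v=proj(g,[.75,-.09,.03])[0].astype(int)
a=np.hstack([cv2.resize(warp(f,.62,.82,-.2,.04,.03,1700),(408,340)),cv2.resize(g['image'][v-70:v+70,u-70:u+70],(340,340))])
cv2.imwrite('pics/g.png',a[:,:,::-1])
E
```

```text
grip 17.24 riserx -0.25 y -0.0886 0.0181 [-1.9  0.3  2.4] 0.2739415895508571
True
near 17.61 riserx -0.25 y -0.0886 0.0181 [-0.5 -0.1  4.1] 0.2735971490839442
True
home 18.47 riserx -0.2499 y -0.0886 0.0182 [-0.7 -0.1  3.4] 0.27251972187392526
```

View pics/g.png

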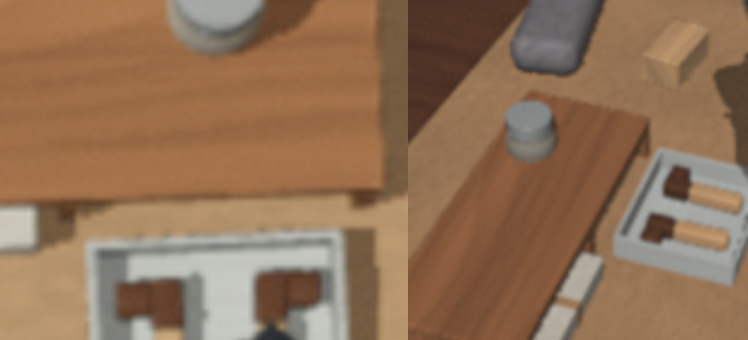

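The contact stop tripped at the start of the motion and the tray hasn't moved: its front edge is still clear of the riser at (88–345, 240). I'll go in without the guard, in short steps, checking force.

```bash
cat >> h.py <<'E'
PR=lambda x,z=.018:[*map(float,at(RIS,RY,(x,-.0887))),z]
def rep(n):
    s=robot.sense();d=s['tcp_pos']-np.array([*RIS,0]);print(n,round(s['t'],2),'riserx',(cos(RY)*d[0]+sin(RY)*d[1]).round(4),'y',(cos(RY)*d[1]-sin(RY)*d[0]).round(4),d[2].round(4),s['wrist_force'].round(1),round(s['opening'],3)); return s['wrist_force']
E
python3 - <<'E'
from h import *
for x in (-.235,-.205,-.175,-.14,-.115):
    robot.move_straight(PR(x),vel=.05); w=rep(x)
    if abs(w[:2]).max()>12: print('stop');break
f,g=robot.grab_frame('top'),robot.grab_frame('side')
u,v=proj(g,[.69,-.09,.03])[0].astype(int)
a=np.hstack([cv2.resize(warp(f,.58,.78,-.2,.04,.03,1700),(408,340)),cv2.resize(g['image'][v-70:v+70,u-70:u+70],(340,340))])
cv2.imwrite('pics/i.png',a[:,:,::-1])
E
```

```text
-0.235 19.02 riserx -0.2358 y -0.0889 0.018 [-2.2 -1.7  6.1] 0.273
-0.205 19.77 riserx -0.2068 y -0.0891 0.018 [-3.9 -0.4  7.7] 0.274
-0.175 20.52 riserx -0.1766 y -0.0891 0.018 [-3.5  0.2  7.4] 0.275
-0.14 21.38 riserx -0.1416 y -0.0892 0.018 [-4.2 -0.5  7.3] 0.273
-0.115 22.02 riserx -0.1161 y -0.0892 0.018 [-2.4  0.   6.6] 0.275
```

View pics/i.png

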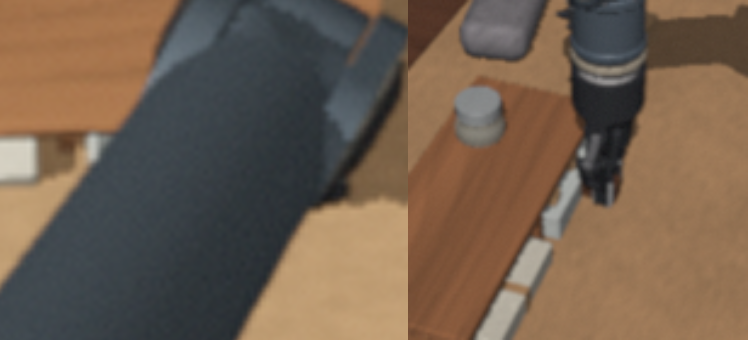

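The tray is under the riser with only its tab-end wall still showing at (565, 205). I'll finish in small steps, checking the static force after each.

```bash
python3 - <<'E'
from h import *
for x in (-.108,-.104,-.101,-.099,-.097,-.095,-.093,-.091):
    robot.move_straight(PR(x),vel=.03); robot.sleep(.15); w=rep(x)
    if w[0]<-12: print('stop');break
E
```

```text
-0.108 22.66 riserx -0.1092 y -0.0892 0.0181 [-3.2  0.2  6. ] 0.275
-0.104 23.09 riserx -0.1054 y -0.0893 0.018 [-2.7 -0.7  5.8] 0.275
-0.101 23.49 riserx -0.1025 y -0.0893 0.018 [-3.4 -0.5  6.5] 0.272
-0.099 23.89 riserx -0.1008 y -0.0894 0.018 [-5.1 -1.2  7.2] 0.274
-0.097 24.29 riserx -0.0988 y -0.0893 0.018 [-4.5 -0.4  7.4] 0.278
-0.095 24.69 riserx -0.0968 y -0.0893 0.018 [-4.5 -0.3  6.6] 0.275
-0.093 25.09 riserx -0.0968 y -0.0894 0.018 [-9.5  0.7 11.1] 0.275
-0.091 25.49 riserx -0.0966 y -0.0894 0.0179 [-14.4   0.7  15.1] 0.275
stop
```

The tray stopped firmly at riser x -0.0967 (predicted -0.098) with force building, so it is home. I'll release, retreat and check.

```bash
python3 - <<'E'
from h import *
robot.move_straight(PR(-.0955),vel=.03)
robot.grip(.55); rep('rel')
robot.move_straight(PR(-.100,.09),vel=.12)
robot.move_straight(PR(-.2,.2),vel=.2)
robot.goto([.35,-.5,.3],[pi,0,0.1])
f,g=robot.grab_frame('top'),robot.grab_frame('side'); rep('end')
u,v=proj(g,[.72,-.05,.03])[0].astype(int)
a=np.hstack([cv2.resize(warp(f,.62,.86,-.2,.08,.03,1450),(397,340)),cv2.resize(g['image'][v-60:v+60,u-60:u+60],(340,340),interpolation=cv2.INTER_CUBIC)])
cv2.imwrite('pics/j.png',a[:,:,::-1])
# tray tab-end wall: top rim visible? depth cloud in front of board
c=cloud(f)
m=(c[...,2]>.02)&(c[...,2]<.036)&(c[...,0]>.62)&(c[...,0]<.72)&(c[...,1]<-.01)&(c[...,1]>-.18)
ys,xs=np.nonzero(m);p=plane(f,np.c_[xs,ys],.03);d=p-RIS;print('tab',len(p),'riser x min',(d[:,0]*cos(RY)+d[:,1]*sin(RY)).min(),'y mean',(d[:,1]*cos(RY)-d[:,0]*sin(RY)).mean())
E
```

```text
rel 26.14 riserx -0.0953 y -0.0883 0.0176 [-0.8 -0.2  0.5] 0.546
end 29.62 riserx -0.4377 y -0.4872 0.2995 [-0.2 -0.4 -0.3] 0.551
tab 143 riser x min -0.1115852609706043 y mean -0.09416989942226356
```

View pics/j.png

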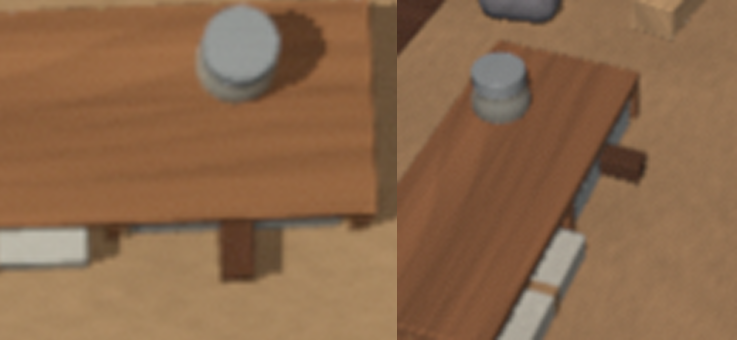

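The tray is home: the tab end measures -0.1116 m in the riser frame (nominal -0.111) and the wall is square behind the board's front edge. The jar (240, 50) and carton (45, 247) haven't moved.

```bash
python3 -c "
from plant import robot
print(robot.close_job(),robot.sense()['t'])"
```

```text
the job is handed in; nothing more can be done
the job is handed in; nothing more can be done
```

The job is handed in at about 30 s: the loose leg was laid flat beside its mate, the tray is fully home in the right bay, and nothing else was touched; the legs, flat in the tray at the bay mouth, are hidden under the riser now, so I could not check them again.

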